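Fetch a pipe coupling from a tilt-out parts bin

TASK

Three tilt-out parts bins and a low wooden tray stand in a row on the bench. Pull the handle of the bin that holds the short round pipe coupling, so that this bin tilts well forward, to its stop or nearly, then take out the coupling and put it in the tray.

Things in the scene. Friction and masses are not known exactly. Their poses are not given: they have to be found in the camera images.
- bin_handle (a point): centre of the bin's handle: a level steel bar 10 mm thick, 100 mm long, on two end posts over the front panel, 35 mm above its top edge. Shut: 195 mm above the bench, free all round (30 mm below). Axes move with the bin: y along the bar, z from pivot to bar (up when shut), x level when shut, away from the robot. Pivot axis: parallel to the bar, 175 mm from it along -z, at the panel's foot.
- bin (a joint): tilt of this bin, rad: 0 shut, 0.85 at its stop, the bar swinging towards the robot and down. The stiff pivot stays where left; the bar takes 3 to 6 N. From 0.6 on the coupling rolls forward into the V of front panel and bin floor (60 mm up the panel), open from above, still parallel to the bar. Grey metal bin, 150 mm wide inside, in a plywood case with 2 guard rods on top, 162 mm above the bench.
- coupling_center (a point): centre of the pipe coupling: a plain brass cylinder with a dark bore, 48 mm in diameter, 50 mm long, 0.3 kg, loose in the bin, lying along its own y axis, parallel to the handle bar; grip it over its flat ends. It is seen from above through the rods. Two bins like it stand in the same row, places 230 mm apart, any order, holding an L-shaped brass piece and a flat brass bar.
- tray_in (a point): centre of the inner floor of the fixed low wooden tray, which stands in a row with the three bins, in any of the four places, 5 mm above the bench; tray 180 x 160 mm outside along its x and y, walls 5 mm thick, rim 30 mm above the inner floor; z up.
Not all that is in view belongs to the job. Of the things like the part that bears coupling_center, leave any that is purple; of the rest the smaller one is meant. Leave any pink look-alike of the part that bears tray_in alone.

How it is judged:
By the outcome, as a careful person would: the job done as asked, in the order asked, and still so for the second after the job is handed in, with the robot touching nothing.
It also fails if it takes over 59 s, if anything falls off the work surface, if the arm or the gripper's body presses on something with over 40 N, if the wrist force passes 120 N, or if a joint passes its speed limit or range.

ROBOT

A 7-joint arm with a two-finger parallel gripper is mounted at the origin on the work surface. World frame = base frame: x ahead of the robot, y to its left, z up, the work surface at z = 0. Lengths are in m, angles in degrees, forces in N, time in s.
With the tool pointing down it reaches from about 0.425 to 0.875 m from the base axis. Payload 4.7 kg.
Tool frame: the origin (TCP) lies midway between the tips of the shut fingers; the grasp point (between the pads) lies 19 mm behind it; y points along the fingers, x is the direction in which the jaws open and shut, and the axes are right-handed (so a half turn about y gives the same grasp; the last joint's range is limited). The gripper opens to 87 mm and grips with 3 to 60 N. Pads are 19 mm wide; open, the fingers measure 117 mm over their backs; the gripper's body (75 mm by 190 mm) begins 51 mm behind the grasp point.
Start: joints at [-69.036, 18.392, -4.016, 83.108, 1.295, 78.541, -3.26], TCP at [0.224, 0.61, 0.223] pointing down, gripper open.
Joint ranges: [-163.93, 163.93], [-17.29, 119.83], [-79.2, 71.16], [3.27, 140.29], [-89.18, 269.18], [5.43, 117.66], [-154.24, 154.24]. Speed limits (degrees/s): [147.25, 147.25, 180, 180, 180, 180, 180].

INTERFACE

Orientations are given as [roll, pitch, yaw] about the fixed x, y, z axes, in that order (R = Rz(yaw) Ry(pitch) Rx(roll)).
In Python, from cell import env gives the robot as it stands.
- The arm moves only by the tool carry_out, never from a script. Its argument "targets" is a list of rows, each a list of 2 entries, a list of its own where there are three numbers: the shift along the tool's x, y, z in mm, then the turn, a rotation vector about the tool's x, y, z in degrees. A call has 1 to 12 rows; each row shifts and turns the commanded pose from where the row before left it, along the tool's axes as they then stand; what a row does not reach is not made up. A row lasts 1/10 s, in which the tool goes at most 50 mm and 8.59 degrees, less where a joint would pass 70% of its speed; a pose out of reach is approached as far as the arm can. A call with a gripper value outside its range is refused whole. "jaw" is the opening, from 0 (shut) to 1 (fully open), set as the call begins (left out, the last holds). The fingers move at their own pace and stop on an object; "squeeze" is the grip in N (left out, the last holds). Time passes only in rows, so rows that do not move let the fingers close. It gives the time, the measured TCP pose, the force and the opening at its end, in the units of the state.
- env.get_obs(): the state, without advancing time (a new reading comes with each control period).
- env.read_camera(name): name is "scene" or "top"; returns the picture (480x640x3 uint8, red, green, blue); there is no depth.
- env.get_calibration(name): a dict with "fx", "fy", "cx", "cy" (pixels), "D" ([k1, k2, p1, p2, k3] as OpenCV has them; the pictures are not rectified), "R" (3x3) and "t" (3): a world point X has camera coordinates R X + t. Camera axes: x right, y down, z forward; pixel columns grow to the right and rows downward; lengths in m; the calibration is good to about 2 mm. A picture is of the moment at which its call begins. get_calibration takes no time and is no camera call.
- env.sign_off(): hands the job in, once; it reports no verdict.
Trained networks look in the newest picture that a camera, given by its name, has taken for a name from the list of things; names that differ only in an ending like _2 or _b are one class to them, and where a whole thing is asked for, a point or a joint stands for the part that bears it (a point fixed in the world has none). Each returns a list of dicts, best first, with "p" (0 to 1); they miss things now and then, are a little off and sometimes report something else, mostly with a low value. They report only what shows in the picture. A call takes as long as a camera call. They do not tell look-alikes from the thing itself.
- env.outline_of(camera, label): "mask" (480x640 bool, what is visible of it) and "xy" ([column, row] in pixels, amid what is visible of it).
The state is a dict: "time_s": time; "qpos": joint angles; "joint_velocities": joint speeds; "effort": joint torques, N m; "tool_pos": TCP position; "tool_rot": TCP orientation; "force": force on the tool from outside, world axes, zero at the start; "wrist_torque": the same for the moment, N m; "grip_width": finger opening in m.
Only numpy, scipy, OpenCV 4.12 (cv2) and the standard library are available. Lean on these libraries where they do the work, as an engineer would, in place of code of your own. Each camera call takes 0.05 s, during which the arm holds its last target.

## Working session

There is one attempt and no reset: what is moved stays moved. The work goes in short steps, Python scripts to look and compute and a tool call to move; the robot and the scene stay as the last step left them, time stands still between calls to the robot, and variables do not carry over. Pictures are saved under pics/ and viewed, and the job is handed in when it is done.

Besides the shell and the picture viewer there is one more tool, called after ">>>" in YAML: its name, and indented under it one key for each argument. carry_out: Moves the arm, as the interface text tells. Its arguments: {"type":"object","properties":{"targets":{"type":"array","items":{"type":"array"}},"jaw":{"type":"number"},"squeeze":{"type":"number"}},"required":["targets"]}

```bash
ls; mkdir -p pics; python3 - <<'E'
from cell import env
import cv2
for n in ("scene","top"):
    im=env.read_camera(n); cv2.imwrite(f"pics/{n}0.png",im[:,:,::-1])
    c=env.get_calibration(n); print(n,{k:__import__('numpy').round(v,4).tolist() for k,v in c.items()})
o=env.get_obs();print(o)
E
```

```text
pics
scene {'fx': 574.63, 'fy': 574.63, 'cx': 320.7068, 'cy': 247.4924, 'D': [-0.1161, 0.0, 0.0, 0.0, 0.0], 'R': [[0.5297, 0.848, -0.0147], [0.6214, -0.3998, -0.6738], [-0.5773, 0.3478, -0.7388]], 't': [-0.4836, -0.224, 2.0389]}
top {'fx': 571.2658, 'fy': 571.2658, 'cx': 306.8384, 'cy': 235.8502, 'D': [-0.1052, 0.0, 0.0, 0.0, 0.0], 'R': [[0.0053, -1.0, 0.0069], [-0.9947, -0.006, -0.1022], [0.1023, -0.0063, -0.9947]], 't': [0.1426, 0.6282, 1.5144]}
{'time_s': 0.1, 'qpos': array([-69.03570245,  18.43607253,  -4.0149219 ,  83.16501206,
         1.29457208,  78.54060056,  -3.2606239 ]), 'joint_velocities': array([-0.0023171 , -0.14742728,  0.10257831, -0.17490969, -0.00954697,
       -0.12182266,  0.02747489]), 'effort': array([-2.30224322e-05, -4.92572093e+01, -4.05689087e-01, -3.13399744e+01,
       -6.40925090e-02,  3.94303480e-02,  7.14281327e-05]), 'tool_pos': array([0.22386719, 0.60973105, 0.22158192]), 'tool_rot': array([-90.0050526 ,   0.09648466,  69.84394087]), 'force': array([0.21538896, 0.14366603, 0.16634493]), 'wrist_torque': array([ 0.00477278, -0.03634612, -0.00519721]), 'grip_width': 0.08690578210085077}
```

View pics/scene0.png

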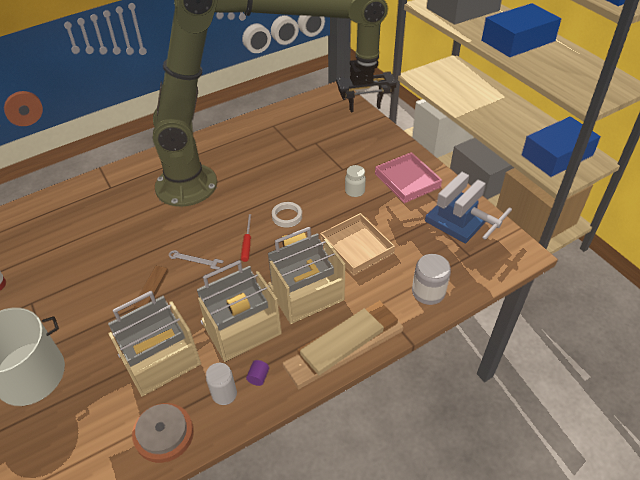

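View pics/top0.png

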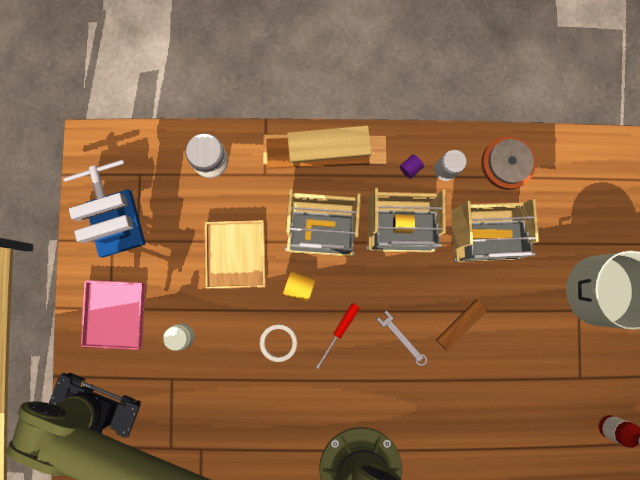

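The candidates in top are the brass cylinder in the middle bin (404,222), a brass block or cylinder on the bench (299,287) and the purple cylinder (412,166). I'll enlarge these and run the networks on them.

```bash
cat > h.py <<'E'
from cell import env
import cv2, numpy as np
from scipy.spatial.transform import Rotation as Rn
def cal(n):
    c=env.get_calibration(n); return np.array([[c['fx'],0,c['cx']],[0,c['fy'],c['cy']],[0,0,1.]]),np.array(c['D'],float),np.array(c['R']),np.array(c['t'])
def ray(n,uv):
    K,D,R,t=cal(n); p=cv2.undistortPoints(np.array(uv,float).reshape(-1,1,2),K,D)[:,0]
    d=np.c_[p,np.ones(len(p))]@R; return -R.T@t,d
def at_z(n,uv,z):
    o,d=ray(n,uv); return o+d*((z-o[2])/d[:,2])[:,None]
def proj(n,X):
    K,D,R,t=cal(n); return cv2.projectPoints(np.array(X,float).reshape(-1,3),cv2.Rodrigues(R)[0],t,K,D)[0][:,0]
def tri(uv1,uv2):
    o1,d1=ray('scene',uv1);o2,d2=ray('top',uv2);d1=d1[0];d2=d2[0]
    A=np.c_[d1,-d2];s=np.linalg.lstsq(A,o2-o1,rcond=None)[0];a=o1+d1*s[0];b=o2+d2*s[1];return (a+b)/2,np.linalg.norm(a-b)
E
python3 - <<'E'
from h import *
ms={}
for n in ("scene","top"):
    im=env.read_camera(n)
    for l in ("bin_handle","coupling_center","tray_in","bin"):
        for i,r in enumerate(env.outline_of(n,l)):
            m=r['mask'].astype(np.uint8); ys,xs=np.nonzero(m)
            print(n,l,round(r['p'],2),np.round(r['xy'],1),m.sum(),(xs.min(),xs.max(),ys.min(),ys.max()) if len(xs) else '')
            if len(xs)>4: print('   ',cv2.minAreaRect(np.c_[xs,ys].astype(np.float32)))
t=cv2.imread('pics/top0.png');s=cv2.imread('pics/scene0.png')
a=cv2.resize(t[150:310,270:430],(400,400),interpolation=cv2.INTER_CUBIC)
b=cv2.resize(s[225:395,180:350],(400,400),interpolation=cv2.INTER_CUBIC)
cv2.imwrite('pics/crop0.png',np.hstack([a,b]))
E
```

```text
scene bin_handle 0.85 [228.  290.4] 2388 (np.int64(197), np.int64(267), np.int64(261), np.int64(330))
    ((230.47622680664062, 294.12109375), (57.473819732666016, 58.47604751586914), 62.44719314575195)
scene coupling_center 0.77 [257.6 374.3] 434 (np.int64(247), np.int64(269), np.int64(360), np.int64(385))
    ((257.7423095703125, 372.3299255371094), (18.47930145263672, 25.180583953857422), 23.962491989135742)
scene coupling_center 0.65 [294.5 234. ] 92 (np.int64(284), np.int64(304), np.int64(234), np.int64(244))
    ((293.93560791015625, 238.8324737548828), (4.235952854156494, 21.538742065429688), 68.96248626708984)
scene coupling_center 0.52 [237.5 306.4] 322 (np.int64(227), np.int64(248), np.int64(294), np.int64(315))
    ((237.50003051757812, 304.0000305175781), (17.441329956054688, 19.677398681640625), 63.43495178222656)
scene tray_in 0.92 [408.1 178.1] 2051 (np.int64(375), np.int64(440), np.int64(153), np.int64(201))
    ((406.2500305175781, 176.24998474121094), (58.68986129760742, 43.84062194824219), 45.0)
scene bin 0.6 [230.8 289.1] 2342 (np.int64(197), np.int64(267), np.int
[... 583 characters left out ...]
4 (np.int64(283), np.int64(314), np.int64(272), np.int64(301))
    ((298.3500061035156, 286.45001220703125), (26.87936019897461, 25.298219680786133), 18.434947967529297)
top tray_in 0.9 [112.6 314.5] 4072 (np.int64(81), np.int64(145), np.int64(281), np.int64(349))
    ((112.755615234375, 314.8877868652344), (61.722900390625, 67.51565551757812), 2.862405300140381)
top tray_in 0.84 [236.4 254.5] 3891 (np.int64(205), np.int64(265), np.int64(220), np.int64(287))
    ((234.80947875976562, 253.68756103515625), (66.858154296875, 59.12874984741211), 88.60282135009766)
top bin 0.88 [414.3 234.2] 1904 (np.int64(373), np.int64(440), np.int64(210), np.int64(249))
    ((406.5, 229.5), (39.0, 67.0), 90.0)
```

View pics/crop0.png

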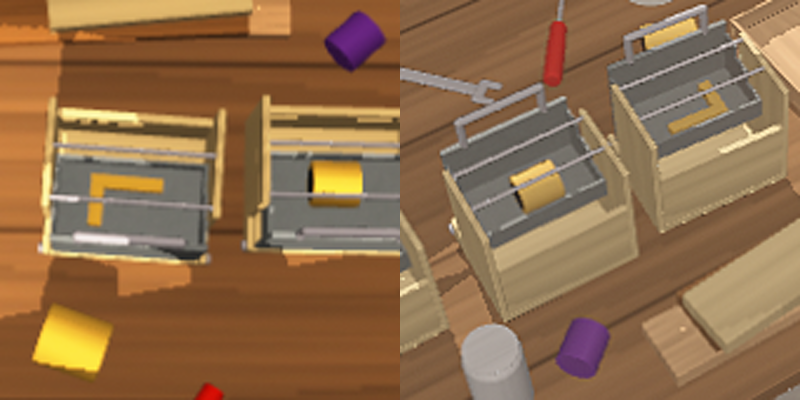

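The middle bin (top 404,222; scene 237,305) holds the brass cylinder, about 20 px. The one on the bench (299,287) is bigger, about 27 px, and the third is purple. So the middle bin is the one, and the wooden tray is the natural one at top (236,254). Next I'll measure the bar.

```bash
python3 - <<'E'
from h import *
t=cv2.imread('pics/top0.png');s=cv2.imread('pics/scene0.png')
a=cv2.resize(t[180:260,360:450],(450,400),interpolation=cv2.INTER_CUBIC)
b=cv2.resize(s[255:325,195:265],(350,350),interpolation=cv2.INTER_CUBIC)
b=cv2.copyMakeBorder(b,0,50,0,0,cv2.BORDER_CONSTANT)
cv2.imwrite('pics/crop1.png',np.hstack([a,b]))
# ends in scene assuming z=0.195
for uv in ([205.5,278],[240.8,262.4]): 
  X=at_z('scene',[uv],0.195); print(X, proj('top',X))
E
```

```text
[[ 0.59981713 -0.15606972  0.195     ]] [[431.47462134 240.99509366]]
[[ 0.6015523  -0.05339545  0.195     ]] [[389.53923206 240.04677108]]
```

View pics/crop1.png

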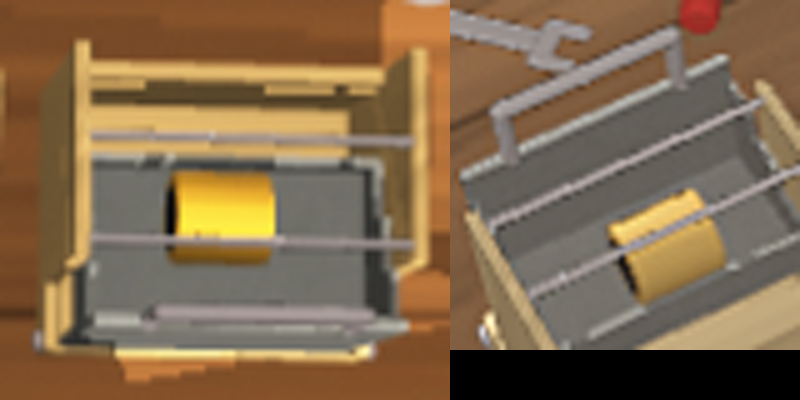

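```bash
python3 - <<'E'
from h import *
L=tri([241,262],[390,243.2]);R=tri([204,277.2],[434.5,242.9]);print(L,R,np.linalg.norm(L[0]-R[0]))
for z in(.195,): 
  print(at_z('top',[[390,243.2],[434.5,242.9]],z), at_z('scene',[[241,262],[204,277.2]],z))
# coupling
print(tri([237.5,304],[404,223]), at_z('top',[[394,223],[415,223]],.08))
# tray floor corner: rim at 35mm
print(at_z('top',[[205,222],[264,221],[266,287],[207,288]],.035))
print(at_z('scene',[[320,241],[361,215],[395,244],[352,275]],.035))
# rods
print('rods',at_z('top',[[378,207],[442,208],[378,228],[442,229]],.162))
# bench lookalike
print(at_z('top',[[283,272],[314,301]],.03))
E
```

```text
(array([ 0.59531783, -0.05299291,  0.19021487]), np.float64(0.0047877868769894555)) (array([ 0.59589949, -0.16074596,  0.1973453 ]), np.float64(0.0045976527366260395)) 0.10799028678425093
[[ 0.59388104 -0.05444743  0.195     ]
 [ 0.59520354 -0.16343975  0.195     ]] [[ 0.60057388 -0.05230611  0.195     ]
 [ 0.59519046 -0.15829796  0.195     ]]
(array([ 0.65520075, -0.10366475,  0.10684058]), np.float64(0.0027915924254492833)) [[ 0.6578436  -0.08317764  0.08      ]
 [ 0.65823371 -0.13901052  0.08      ]]
[[0.66314328 0.42271335 0.035     ]
 [0.66675796 0.26242453 0.035     ]
 [0.48865417 0.25484345 0.035     ]
 [0.48475247 0.41333907 0.035     ]]
[[0.52173861 0.24237993 0.035     ]
 [0.49573033 0.41612885 0.035     ]
 [0.65876994 0.43173218 0.035     ]
 [0.68995971 0.24923179 0.035     ]]
rods [[ 0.68745405 -0.03030522  0.162     ]
 [ 0.68626128 -0.19179972  0.162     ]
 [ 0.6346583  -0.02986645  0.162     ]
 [ 0.63320942 -0.19070573  0.162     ]]
[[0.52930211 0.2098346  0.03      ]
 [0.45201245 0.126025   0.03      ]]
```

>>> carry_out:
  targets:
    - [[0,-8,0],[0,7.76,0]]
    - [[0,-8,0],[0,7.76,0]]
    - [[0,-8,0],[0,7.76,0]]
    - [[0,-8,0],[0,7.76,0]]
    - [[0,-8,0],[0,7.76,0]]
    - [[0,-8,0],[0,7.76,0]]
    - [[0,-8,0],[0,7.76,0]]
    - [[0,-8,0],[0,7.76,0]]
    - [[0,-8,0],[0,7.76,0]]
  jaw: 0.4

```text
time_s: 1.5
tool_pos: [0.2239, 0.6102, 0.295]
tool_rot: [-90.0, -0.0, -0.3]
force: [-0.2, -0.4, -0.3]
grip_width: 0.0358
```

>>> carry_out:
  targets:
    - [[20,0,-38],[0,0,0]]
    - [[20,0,-38],[0,0,0]]
    - [[20,0,-38],[0,0,0]]
    - [[20,0,-38],[0,0,0]]
    - [[20,0,-38],[0,0,0]]
    - [[20,0,-38],[0,0,0]]
    - [[20,0,-38],[0,0,0]]
    - [[20,0,-38],[0,0,0]]
    - [[20,0,-38],[0,0,0]]
    - [[20,0,-38],[0,0,0]]
    - [[20,0,-38],[0,0,0]]
    - [[20,0,-38],[0,0,0]]

```text
time_s: 2.7
tool_pos: [0.4646, 0.1525, 0.295]
tool_rot: [-89.9, -0.0, 0.0]
force: [0.1, 0.6, -0.5]
grip_width: 0.0348
```

>>> carry_out:
  targets:
    - [[19,0,-37],[0,0,0]]
    - [[19,0,-37],[0,0,0]]
    - [[19,0,-37],[0,0,0]]
    - [[19,0,-37],[0,0,0]]
    - [[19,0,-37],[0,0,0]]
    - [[19,0,-37],[0,0,0]]
    - [[17,0,-37],[0,0,0]]
    - [[0,40,0],[0,0,0]]
    - [[0,30,0],[0,0,0]]
    - [[0,0,0],[0,0,0]]
    - [[0,0,0],[0,0,0]]

```text
time_s: 3.8
tool_pos: [0.5951, -0.1045, 0.2251]
tool_rot: [-90.0, 0.0, 0.0]
force: [0.4, -0.5, 0.6]
grip_width: 0.0353
```

```bash
python3 - <<'E'
from h import *
o=env.get_obs();print(o['tool_pos'],o['tool_rot'],o['grip_width'])
t=env.read_camera('top')[:,:,::-1];s=env.read_camera('scene')[:,:,::-1]
print(proj('scene',[o['tool_pos']]),proj('top',[o['tool_pos']]))
a=cv2.resize(t[170:270,350:450],(400,400),interpolation=cv2.INTER_CUBIC)
b=cv2.resize(s[225:325,180:280],(400,400),interpolation=cv2.INTER_CUBIC)
cv2.imwrite('pics/crop2.png',np.hstack([a,b]))
E
```

```text
[ 0.59514241 -0.10446836  0.2250891 ] [-8.99981401e+01  7.64843158e-03  3.46474685e-02] 0.03531508620351119
[[220.87519431 261.27193619]] [[412.84206149 241.65242298]]
```

View pics/crop2.png

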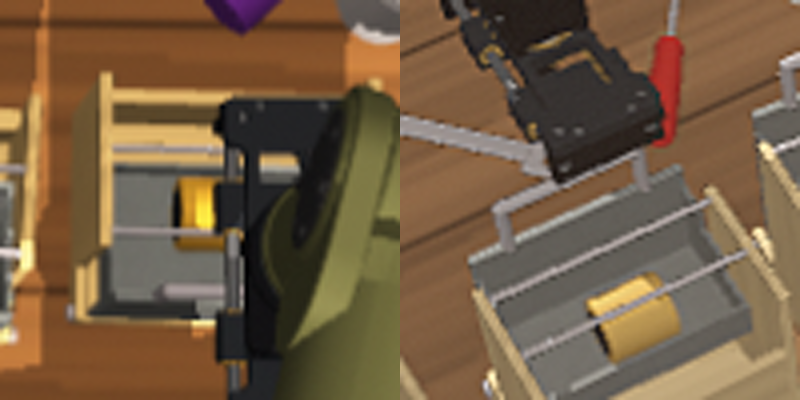

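The gripper is above the bar, with the rear finger's tip at scene (221,270) just past it. I'll descend so the fingers straddle the bar.

>>> carry_out:
  targets:
    - [[0,10,0],[0,0,0]]
    - [[0,10,0],[0,0,0]]
    - [[0,10,0],[0,0,0]]
    - [[0,10,0],[0,0,0]]
    - [[0,8,0],[0,0,0]]
    - [[0,0,0],[0,0,0]]

```text
time_s: 4.5
tool_pos: [0.5941, -0.1045, 0.1748]
tool_rot: [-90.0, 0.2, 0.0]
force: [0.1, -0.0, -0.5]
grip_width: 0.0348
```

```bash
python3 - <<'E'
from h import *
s=env.read_camera('scene')[:,:,::-1]
b=cv2.resize(s[225:325,180:280],(600,600),interpolation=cv2.INTER_CUBIC)
cv2.imwrite('pics/crop3.png',b)
E
```

```text
(no output)
```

View pics/crop3.png

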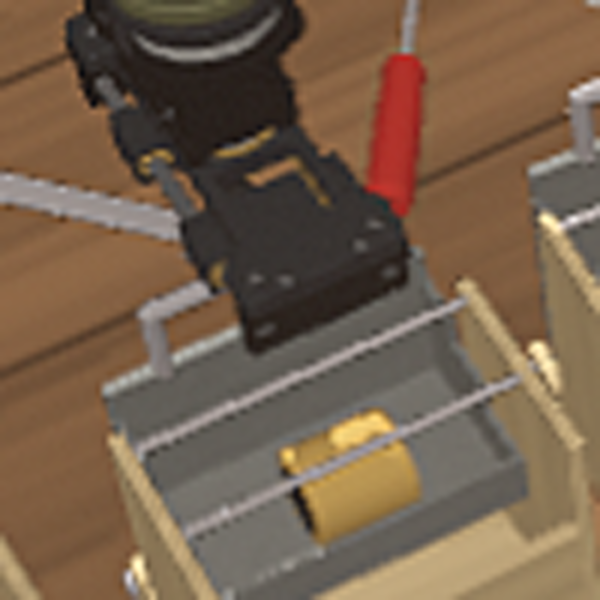

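>>> carry_out:
  targets:
    - [[-5,0,0],[0,0,0]]
    - [[-5,0,0],[0,0,0]]
    - [[-9,0,0],[0,0,0]]
    - [[-9,1,0],[0,0,0]]
    - [[-9,1,0],[0,0,0]]
    - [[-8,1.5,0],[0,0,0]]
    - [[-8.5,2,0],[0,0,0]]
    - [[-8.5,2.5,0],[0,0,0]]
    - [[-8,3,0],[0,0,0]]
    - [[-8,3,0],[0,0,0]]

```text
time_s: 5.55
tool_pos: [0.516, -0.1047, 0.1621]
tool_rot: [-90.0, 0.0, 0.0]
force: [3.7, 0.6, 1.1]
grip_width: 0.0347
```

```bash
python3 - <<'E'
from h import *
s=env.read_camera('scene')[:,:,::-1]
b=cv2.resize(s[225:325,180:280],(600,600),interpolation=cv2.INTER_CUBIC)
cv2.imwrite('pics/crop4.png',b)
E
```

```text
(no output)
```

View pics/crop4.png

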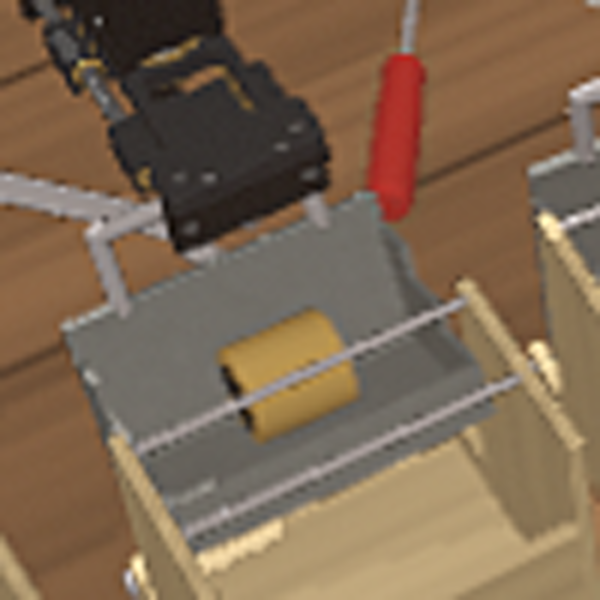

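>>> carry_out:
  targets:
    - [[-8,3.5,0],[0,0,0]]
    - [[-8,4,0],[0,0,0]]
    - [[-7.5,4.5,0],[0,0,0]]
    - [[-7.5,4.5,0],[0,0,0]]
    - [[-7,5,0],[0,0,0]]
    - [[-7,5.5,0],[0,0,0]]
    - [[-6.5,6,0],[0,0,0]]
    - [[-6,6,0],[0,0,0]]
    - [[-3,3,0],[0,0,0]]
    - [[0,0,0],[0,0,0]]

```text
time_s: 6.6
tool_pos: [0.4552, -0.1047, 0.1197]
tool_rot: [-90.0, 0.1, -0.0]
force: [-0.8, 0.3, 0.4]
grip_width: 0.0348
```

```bash
python3 - <<'E'
from h import *
s=env.read_camera('scene')[:,:,::-1]
b=cv2.resize(s[225:325,180:280],(600,600),interpolation=cv2.INTER_CUBIC)
cv2.imwrite('pics/crop5.png',b); print(env.get_obs()['force'])
E
```

```text
[ 0.30780102 -0.37620799  0.73150326]
```

View pics/crop5.png

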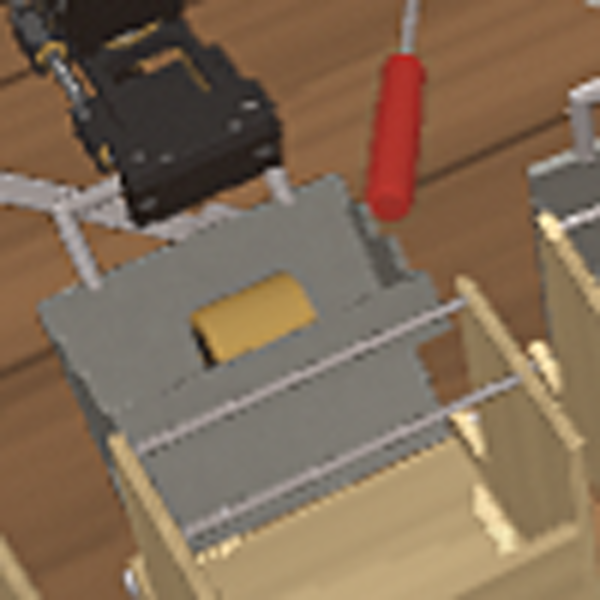

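>>> carry_out:
  targets:
    - [[-3,3,0],[0,0,0]]
    - [[-2,2,0],[0,0,0]]

```text
time_s: 6.85
tool_pos: [0.452, -0.1049, 0.1156]
tool_rot: [-90.0, -0.1, 0.0]
force: [2.3, -0.6, -0.0]
grip_width: 0.035
```

>>> carry_out:
  targets:
    - [[-2,2,0],[0,0,0]]
    - [[-2,1,0],[0,0,0]]

```text
time_s: 7.05
tool_pos: [0.4503, -0.1049, 0.1135]
tool_rot: [-90.0, -0.4, 0.0]
force: [9.6, 0.5, 2.0]
grip_width: 0.0349
```

The force is 9.6 N, over the 3–6 N the bar takes, so the bin is at its stop. I'll back off, lift and look.

>>> carry_out:
  targets:
    - [[4,-1,0],[0,0,0]]
    - [[4,0,0],[0,0,0]]
    - [[4,0,0],[0,0,0]]
    - [[0,-20,0],[0,0,0]]
    - [[0,-40,0],[0,0,0]]
    - [[0,-45,0],[0,0,0]]
    - [[0,-45,0],[0,0,0]]
    - [[0,-30,40],[0,8,0]]
    - [[0,0,40],[0,8,0]]
    - [[0,0,40],[0,8,0]]
    - [[0,0,40],[0,8,0]]
    - [[0,0,0],[0,8,0]]
  jaw: 1.0

```text
time_s: 8.25
tool_pos: [0.492, 0.0546, 0.2907]
tool_rot: [-90.1, 0.1, -39.4]
force: [0.1, 0.8, 0.2]
grip_width: 0.087
```

```bash
python3 - <<'E'
from h import *
t=env.read_camera('top')[:,:,::-1]; s=env.read_camera('scene')[:,:,::-1]
for n in('top','scene'):
  for r in env.outline_of(n,'coupling_center'):
    ys,xs=np.nonzero(r['mask']);print(n,round(r['p'],2),r['xy'],len(xs),xs.min(),xs.max(),ys.min(),ys.max())
a=cv2.resize(t[170:280,350:460],(400,400),interpolation=cv2.INTER_CUBIC)
b=cv2.resize(s[235:335,180:280],(400,400),interpolation=cv2.INTER_CUBIC)
cv2.imwrite('pics/crop6.png',np.hstack([a,b]));cv2.imwrite('pics/top6.png',t)
E
```

```text
top 0.93 [298.3, 287.6] 633 283 313 272 301
top 0.71 [405.2, 263.4] 308 394 413 254 272
top 0.67 [410.1, 168.9] 356 400 423 155 178
scene 0.75 [255.8, 374.1] 424 247 269 360 385
scene 0.7 [291.2, 235.7] 137 282 304 234 245
scene 0.68 [221.3, 280.4] 173 212 230 270 284
```

View pics/crop6.png

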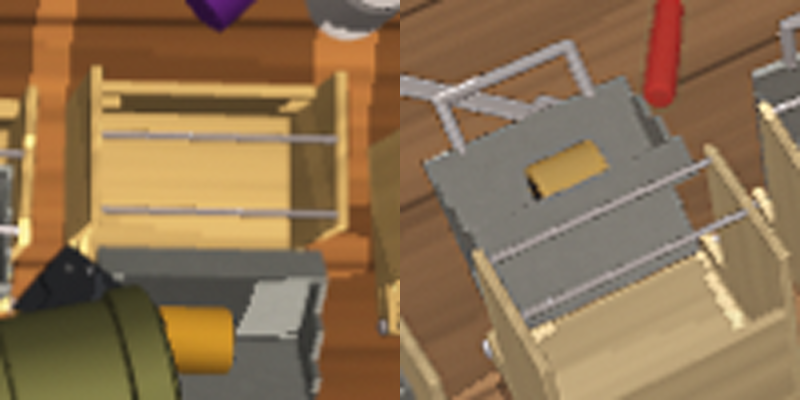

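>>> carry_out:
  targets:
    - [[0,0,0],[0,8.4,0]]
    - [[0,0,0],[0,8.4,0]]
    - [[0,0,0],[0,8.4,0]]
    - [[0,0,0],[0,8.4,0]]
    - [[0,0,0],[0,8.4,0]]
    - [[0,0,0],[0,8.0,0]]
    - [[-45,0,20],[0,0,0]]
    - [[-35,0,20],[0,0,0]]
    - [[0,0,0],[0,0,0]]

```text
time_s: 9.35
tool_pos: [0.5316, 0.1335, 0.2909]
tool_rot: [-90.1, 0.1, -89.1]
force: [-0.3, 0.6, -0.5]
grip_width: 0.0871
```

```bash
python3 - <<'E'
from h import *
t=env.read_camera('top')[:,:,::-1]
for r in env.outline_of('top','coupling_center'):
    ys,xs=np.nonzero(r['mask']);print(round(r['p'],2),r['xy'],len(xs),xs.min(),xs.max(),ys.min(),ys.max(),xs.mean(),ys.mean())
a=cv2.resize(t[200:310,350:460],(600,600),interpolation=cv2.INTER_CUBIC)
cv2.imwrite('pics/crop7.png',a)
E
```

```text
0.8 [293.8, 291.9] 252 283 301 281 300 292.6111111111111 290.468253968254
0.72 [402.4, 265.1] 394 392 413 254 272 402.60659898477155 263.1421319796954
0.58 [408.2, 166.2] 350 400 423 155 178 411.36571428571426 166.1942857142857
```

View pics/crop7.png

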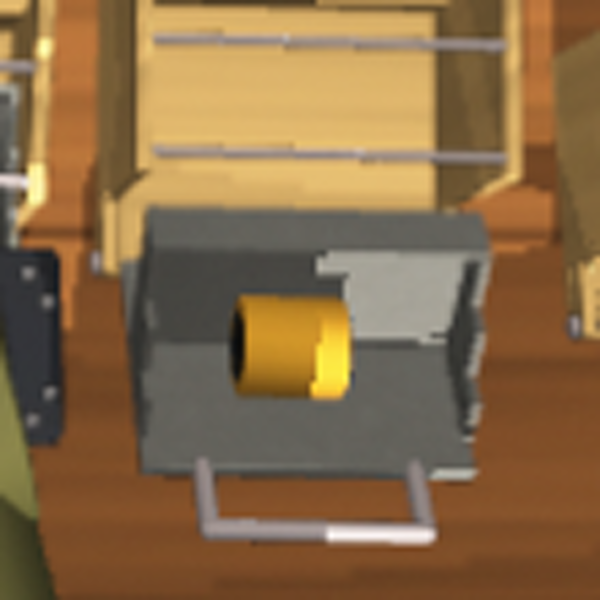

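```bash
python3 - <<'E'
from h import *
k=110/600
P=lambda x,y:[350+x*k,200+y*k]
print('bar',at_z('top',[P(203,529),P(437,534)],.1355))
print('ctr',at_z('top',[P(291,347)],.0935),'ends',at_z('top',[P(238,347),P(350,347)],.0935))
print('rims',at_z('top',[P(140,470),P(478,472)],.108))
print('case side top ends',at_z('top',[P(140,175),P(500,185)],.162))
print('bin back upper edge z?',at_z('top',[P(150,210),P(490,215)],.14), at_z('top',[P(150,250),P(490,250)],.14))
print('scene',at_z('scene',[[221,277.5]],.1))
print(proj('scene',[[.549,-.107,.0935]]))
E
```

```text
bar [[ 0.46384587 -0.05548514  0.1355    ]
 [ 0.46167961 -0.16405106  0.1355    ]]
ctr [[ 0.55005165 -0.10438317  0.0935    ]] ends [[ 0.54994972 -0.07899912  0.0935    ]
 [ 0.55016002 -0.13270337  0.0935    ]]
rims [[ 0.49123763 -0.03003134  0.108     ]
 [ 0.49063784 -0.19008549  0.108     ]]
case side top ends [[ 0.62440612 -0.02396605  0.162     ]
 [ 0.6208457  -0.18962143  0.162     ]]
bin back upper edge z? [[ 0.61058716 -0.03130251  0.14      ]
 [ 0.6091747  -0.19004975  0.14      ]] [[ 0.59203516 -0.03117102  0.14      ]
 [ 0.59286317 -0.18975486  0.14      ]]
scene [[ 0.54185524 -0.09875502  0.1       ]]
[[219.78136889 281.82685819]]
```

>>> carry_out:
  targets:
    - [[40,0,2],[0,0,0]]
    - [[40,0,2],[0,0,0]]
    - [[40,0,2],[0,0,0]]
    - [[40,0,2],[0,0,0]]
    - [[40,0,2],[0,0,0]]
    - [[38,0,3],[0,0,0]]
    - [[0,30,0],[0,0,0]]
    - [[0,30,0],[0,0,0]]
    - [[0,30,0],[0,0,0]]
    - [[0,20,0],[0,0,0]]
    - [[0,0,0],[0,0,0]]
  jaw: 1.0

```text
time_s: 10.55
tool_pos: [0.5426, -0.1113, 0.1796]
tool_rot: [-90.3, 0.0, -89.7]
force: [-1.0, -0.3, 0.0]
grip_width: 0.0872
```

```bash
python3 - <<'E'
from h import *
o=env.get_obs();print(o['tool_pos'],o['tool_rot'],o['grip_width'])
s=env.read_camera('scene')[:,:,::-1]
b=cv2.resize(s[225:325,180:280],(600,600),interpolation=cv2.INTER_CUBIC)
cv2.imwrite('pics/crop8.png',b)
E
```

```text
[ 0.54257946 -0.1113161   0.17955643] [-9.03153239e+01  2.69005508e-02 -8.97039466e+01] 0.08718351259244121
```

View pics/crop8.png

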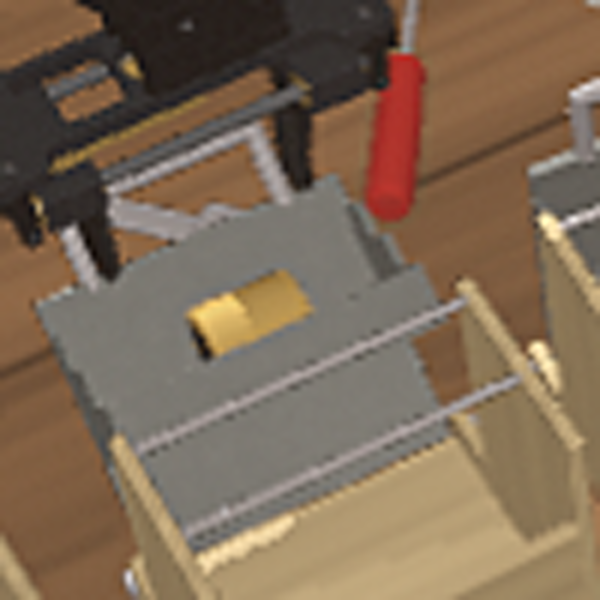

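The fingers are open above the coupling (scene tips at about (197,271) and (229,258)). I'll correct by 6 mm each way and descend.

>>> carry_out:
  targets:
    - [[-6,10,5],[0,0,0]]
    - [[0,20,0],[0,0,0]]
    - [[0,20,0],[0,0,0]]
    - [[0,15,0],[0,0,0]]
    - [[0,10,0],[0,0,0]]
    - [[0,8,0],[0,0,0]]
    - [[0,5,0],[0,0,0]]
    - [[0,5,0],[0,0,0]]
    - [[0,0,0],[0,0,0]]

```text
time_s: 11.5
tool_pos: [0.5507, -0.1035, 0.0887]
tool_rot: [-90.0, 0.0, -89.6]
force: [-0.0, -0.8, -0.2]
grip_width: 0.0869
```

>>> carry_out:
  targets:
    - [[1,3,-1],[0,0,0]]
    - [[0,3,0],[0,0,0]]
    - [[0,0,0],[0,0,0]]

```text
time_s: 11.8
tool_pos: [0.5496, -0.1046, 0.0828]
tool_rot: [-90.0, 0.0, -89.6]
force: [-0.1, -0.2, 0.3]
grip_width: 0.0871
```

```bash
python3 - <<'E'
from h import *
o=env.get_obs();print(o['tool_pos'],o['force'])
s=env.read_camera('scene')[:,:,::-1]
b=cv2.resize(s[225:325,180:280],(600,600),interpolation=cv2.INTER_CUBIC)
cv2.imwrite('pics/crop9.png',b)
E
```

```text
[ 0.54964289 -0.10459955  0.08275682] [-0.08259085 -0.17769725  0.28223748]
```

View pics/crop9.png

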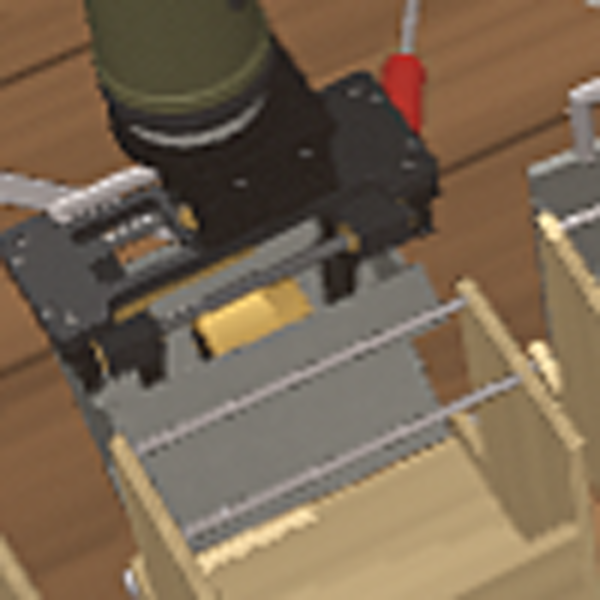

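The fingers are on either side of the coupling, with no contact force. I'll close on it.

>>> carry_out:
  targets:
    - [[0,0,0],[0,0,0]]
    - [[0,0,0],[0,0,0]]
    - [[0,0,0],[0,0,0]]
    - [[0,0,0],[0,0,0]]
    - [[0,0,0],[0,0,0]]
    - [[0,0,0],[0,0,0]]
  jaw: 0
  squeeze: 30

```text
time_s: 12.45
tool_pos: [0.5498, -0.1036, 0.083]
tool_rot: [-90.0, 0.1, -89.6]
force: [-1.0, 3.1, 0.7]
grip_width: 0.0496
```

>>> carry_out:
  targets:
    - [[0,-5,0],[0,0,0]]
    - [[0,-8,0],[0,0,0]]
    - [[0,-12,0],[0,0,0]]
    - [[0,-20,0],[0,0,0]]
    - [[0,-30,0],[0,0,0]]
    - [[0,-35,0],[0,0,0]]
    - [[0,-40,0],[0,0,0]]
    - [[0,-40,0],[0,0,0]]
    - [[0,-10,0],[0,0,0]]

```text
time_s: 13.35
tool_pos: [0.552, -0.1058, 0.2888]
tool_rot: [-89.5, -0.0, -89.6]
force: [1.1, -0.3, -2.5]
grip_width: 0.0499
```

```bash
python3 - <<'E'
from h import *
o=env.get_obs();print(o['tool_pos'],o['force'],o['grip_width'],o['qpos'])
s=env.read_camera('scene')[:,:,::-1]
cv2.imwrite('pics/s10.png',s)
E
```

```text
[ 0.55196135 -0.10576759  0.28884391] [ 1.0806707  -0.29395707 -2.46810804] 0.049860813012534935 [-26.3717611    6.09984154  37.77637222  91.65612759  -3.85947937
  83.0196626  -77.94209678]
```

View pics/s10.png

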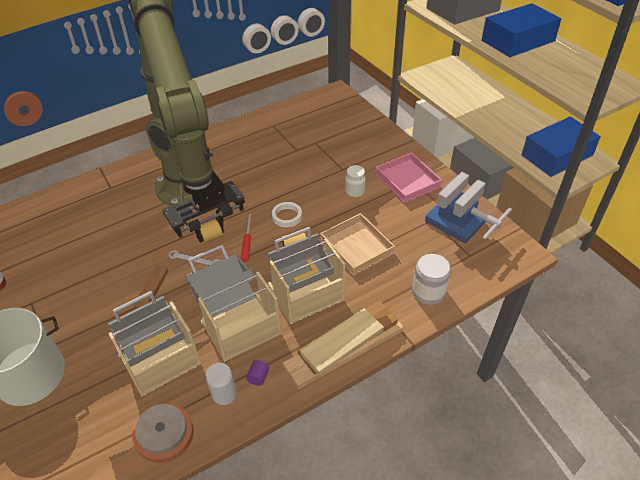

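>>> carry_out:
  targets:
    - [[-20,0,1],[0,0,0]]
    - [[-35,0,2],[0,0,0]]
    - [[-40,0,2],[0,0,0]]
    - [[-40,0,2],[0,0,0]]
    - [[-40,0,2],[0,0,0]]
    - [[-40,0,2],[0,0,0]]
    - [[-40,0,2],[0,0,0]]
    - [[-40,0,2],[0,0,0]]
    - [[-40,0,2],[0,0,0]]
    - [[-40,0,2],[0,0,0]]
    - [[-40,0,2],[0,0,0]]
    - [[-29,0,2],[0,0,0]]

```text
time_s: 14.6
tool_pos: [0.5679, 0.3426, 0.2804]
tool_rot: [-90.2, -0.0, -89.4]
force: [-0.2, -0.6, -2.8]
grip_width: 0.0501
```

>>> carry_out:
  targets:
    - [[0,30,0],[0,0,0]]
    - [[0,40,0],[0,0,0]]
    - [[0,40,0],[0,0,0]]
    - [[0,30,0],[0,0,0]]
    - [[0,10,0],[0,0,0]]
    - [[0,0,0],[0,0,0]]
    - [[0,0,0],[0,0,0]]

```text
time_s: 15.3
tool_pos: [0.5703, 0.3398, 0.1342]
tool_rot: [-89.9, 0.0, -89.6]
force: [-0.0, 0.4, -2.2]
grip_width: 0.0501
```

```bash
python3 - <<'E'
from h import *
o=env.get_obs();print(o['tool_pos'],o['tool_rot'],o['force'],o['grip_width'])
s=env.read_camera('scene')[:,:,::-1];t=env.read_camera('top')[:,:,::-1]
a=cv2.resize(t[190:320,170:300],(400,400),interpolation=cv2.INTER_CUBIC)
b=cv2.resize(s[160:290,290:420],(400,400),interpolation=cv2.INTER_CUBIC)
cv2.imwrite('pics/c11.png',np.hstack([a,b]))
E
```

```text
[0.570344   0.33983735 0.13419322] [-8.99102883e+01  4.87931950e-02 -8.95845880e+01] [-0.04600393  0.37026164 -2.20415896] 0.050072220901632665
```

View pics/c11.png

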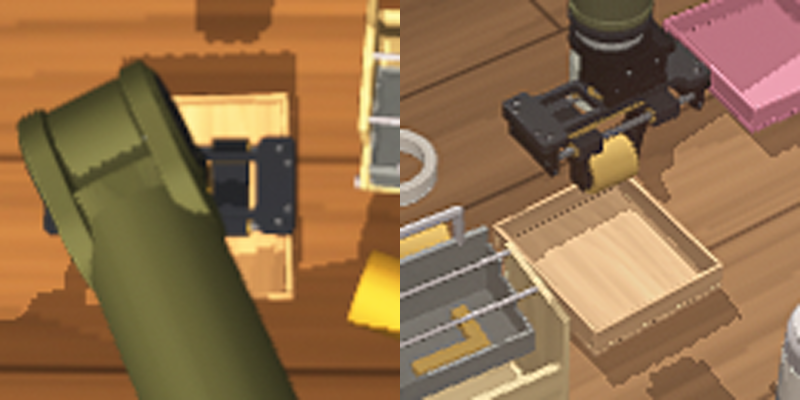

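>>> carry_out:
  targets:
    - [[0,25,4],[0,0,0]]
    - [[0,25,2],[0,0,0]]
    - [[0,20,0],[0,0,0]]
    - [[0,15,0],[0,0,0]]
    - [[0,10,0],[0,0,0]]
    - [[0,6,0],[0,0,0]]
    - [[0,4,0],[0,0,0]]
    - [[0,3,0],[0,0,0]]
    - [[0,0,0],[0,0,0]]

```text
time_s: 16.3
tool_pos: [0.5757, 0.3398, 0.0252]
tool_rot: [-90.0, 0.0, -89.6]
force: [1.5, 0.4, -2.6]
grip_width: 0.0497
```

>>> carry_out:
  targets:
    - [[0,3,0],[0,0,0]]
    - [[0,2,0],[0,0,0]]
    - [[0,0,0],[0,0,0]]

```text
time_s: 16.6
tool_pos: [0.5754, 0.3395, 0.0198]
tool_rot: [-90.0, -0.0, -89.6]
force: [-0.6, -0.2, -2.1]
grip_width: 0.0495
```

>>> carry_out:
  targets:
    - [[0,2,0],[0,0,0]]
    - [[0,0,0],[0,0,0]]

```text
time_s: 16.8
tool_pos: [0.5754, 0.3395, 0.0178]
tool_rot: [-90.0, -0.0, -89.6]
force: [1.0, 0.2, -2.8]
grip_width: 0.0499
```

>>> carry_out:
  targets:
    - [[0,2,0],[0,0,0]]
    - [[0,0,0],[0,0,0]]

```text
time_s: 17.0
tool_pos: [0.5754, 0.3396, 0.0157]
tool_rot: [-90.0, -0.0, -89.6]
force: [0.3, 0.0, -1.7]
grip_width: 0.0501
```

>>> carry_out:
  targets:
    - [[0,1.5,0],[0,0,0]]
    - [[0,0,0],[0,0,0]]

```text
time_s: 17.2
tool_pos: [0.5756, 0.3397, 0.0155]
tool_rot: [-90.0, 0.0, -89.6]
force: [-2.9, -0.5, 3.2]
grip_width: 0.0498
```

It's touching the tray floor (force up +3 N, TCP stopped). I'll release and lift.

>>> carry_out:
  targets:
    - [[0,0,0],[0,0,0]]
    - [[0,0,0],[0,0,0]]
    - [[0,0,0],[0,0,0]]
    - [[0,0,0],[0,0,0]]
    - [[0,0,0],[0,0,0]]
    - [[0,-5,0],[0,0,0]]
    - [[0,-15,0],[0,0,0]]
    - [[0,-30,0],[0,0,0]]
    - [[0,-40,0],[0,0,0]]
    - [[0,-45,0],[0,0,0]]
    - [[0,-45,0],[0,0,0]]
    - [[0,-45,0],[0,0,0]]
  jaw: 0.75

```text
time_s: 18.4
tool_pos: [0.5756, 0.3394, 0.2432]
tool_rot: [-89.9, 0.1, -89.6]
force: [0.5, 0.9, -0.1]
grip_width: 0.0654
```

>>> carry_out:
  targets:
    - [[-40,0,0],[0,0,0]]
    - [[-40,0,-20],[0,0,0]]
    - [[-40,0,-30],[0,0,0]]
    - [[-40,0,-30],[0,0,0]]
    - [[-20,0,-20],[0,0,0]]
    - [[0,0,0],[0,0,0]]
    - [[0,0,0],[0,0,0]]
    - [[0,0,0],[0,0,0]]

```text
time_s: 19.2
tool_pos: [0.476, 0.5172, 0.2406]
tool_rot: [-89.9, -0.0, -89.7]
force: [0.1, -0.5, 0.3]
grip_width: 0.0651
```

```bash
python3 - <<'E'
from h import *
o=env.get_obs();print(o['time_s'],o['tool_pos'],o['force'],o['grip_width'])
s=env.read_camera('scene')[:,:,::-1];t=env.read_camera('top')[:,:,::-1]
a=cv2.resize(t[170:320,170:470],(800,400),interpolation=cv2.INTER_CUBIC)
cv2.imwrite('pics/c12.png',a);cv2.imwrite('pics/s12.png',s)
E
```

```text
19.2 [0.47604608 0.51719866 0.24058641] [ 0.07005629 -0.46377204  0.32072543] 0.06512862494695183
```

View pics/c12.png

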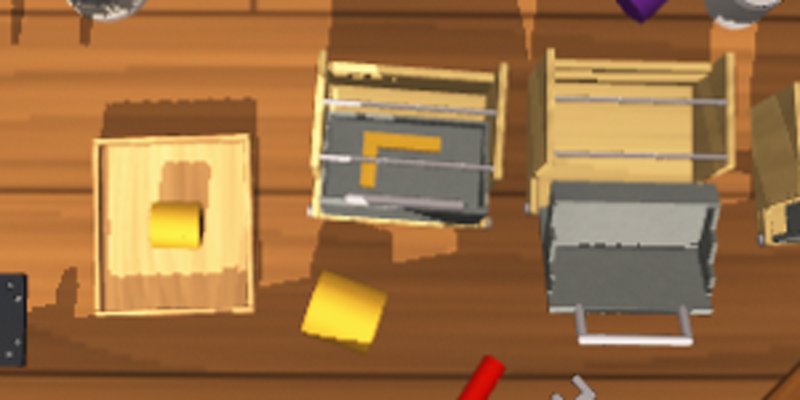

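View pics/s12.png

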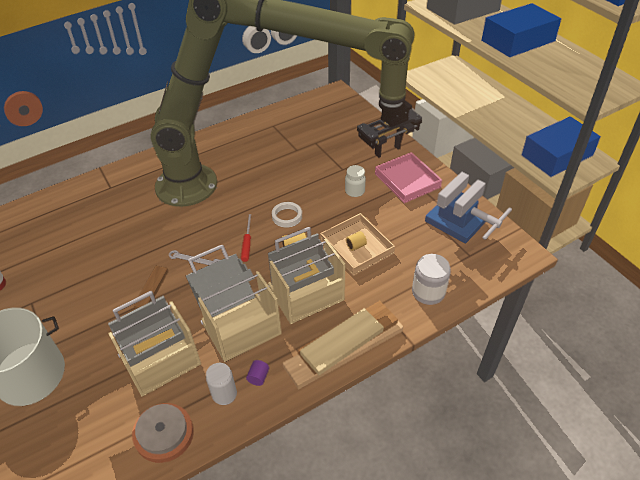

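The coupling lies in the wooden tray (scene (356,241)), the middle bin is empty and still fully tilted, and the robot touches nothing. I'll hand it in.

```bash
python3 -c "
from h import *
print(env.sign_off())"
```

```text
the job is handed in; nothing more can be done
None
```

The job is done and handed in at about 19 s of the 59 s allowed. I hooked the middle bin's bar and pulled it until the force rose to 9.6 N, above the 3–6 N the bar takes, so the bin was at its stop. I then gripped the coupling over its ends (opening 49.6 mm), set it on the floor of the wooden tray, and moved the arm clear.

The last pictures, one from each camera, show:
- **Coupling:** it lies in the wooden tray, near the middle.
- **Bin:** it is empty and still tilted forward.
- **Look-alikes:** the larger brass cylinder on the bench, the purple one and the pink tray were not touched.

Two checks were not clean:
- **Networks:** they missed the coupling in the first top picture and the wooden tray in the scene picture, so I read both from the pictures myself.
- **Camera disagreement:** the two cameras differed by about 5 mm on the bar and about 15 mm on the tray's centre. I kept margins for this, and neither caused trouble.

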